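Sort the still's fittings into their trays

TASK

The still has been taken apart: sort its loose fittings, setting both rubber stoppers in the blue tray, both plastic joint clips in the white tray and the metal clamp in the red tray, whatever colour each piece is. Set every piece down right way up, as it stands or lies now, flat on the floor of its tray and not on top of another, and let go. Leave the glass beaker where it stands.

Things in the scene. Friction and masses are not known exactly. Their poses are not given: they have to be found in the camera images.
- stopper_black: Black rubber stopper, a slightly tapered round plug standing on its wide end: 36 mm across at the bottom, 32 mm at the top, 30 mm tall, about 35 g. Origin: centre of its underside; z up its axis. It belongs in the blue tray.
- stopper_tan: Reddish-brown rubber stopper, a slightly tapered round plug standing on its wide end: 36 mm across at the bottom, 32 mm at the top, 30 mm tall, about 35 g. Origin: centre of its underside; z up its axis. It belongs in the blue tray.
- clip_green: Green plastic joint clip, a C-shaped ring lying flat: 40 mm wide along its y (two parallel flat cheeks, 18 mm long, centred on x = 0), about 44 mm along its x, 18 mm thick, about 20 g. Origin: on its underside, midway between the cheeks; x points to its open mouth, z up. Take it across the cheeks (fingers closing along y). It belongs in the white tray.
- clip_blue: Blue plastic joint clip, a C-shaped ring lying flat: 40 mm wide along its y (two parallel flat cheeks, 18 mm long, centred on x = 0), about 44 mm along its x, 18 mm thick, about 20 g. Origin: on its underside, midway between the cheeks; x points to its open mouth, z up. Take it across the cheeks (fingers closing along y). It belongs in the white tray, whatever its colour.
- clamp: Bare metal clamp block: body 40 mm (x) by 26 mm (y) by 26 mm tall, with a short thumbscrew at each x end (80 mm over all), about 170 g. Origin: centre of its underside; x along the screws, z up. Take it across its 26 mm width (fingers closing along y). It belongs in the red tray.
- tray_blue: Plain blue open plastic tray, fixed to the table: 120 mm (x) by 150 mm (y) outside, 32 mm tall, walls and floor 4 mm thick, so the inside is 112 by 142 mm and its floor 4 mm above the table. Origin: centre of its underside; z up.
- tray_white: Plain white open plastic tray, fixed to the table: 120 mm (x) by 150 mm (y) outside, 32 mm tall, walls and floor 4 mm thick, so the inside is 112 by 142 mm and its floor 4 mm above the table. Origin: centre of its underside; z up.
- tray_red: Plain red open plastic tray, fixed to the table: 120 mm (x) by 150 mm (y) outside, 32 mm tall, walls and floor 4 mm thick, so the inside is 112 by 142 mm and its floor 4 mm above the table. Origin: centre of its underside; z up.
- beaker: Small empty clear glass beaker, 54 mm across, 65 mm tall, standing among the fittings; not part of the job. Origin: centre of its underside.

How it is judged:
At the end, for the whole second after the job is handed in: Both stoppers in the blue tray, both clips in the white tray, the clamp in the red tray: each with its origin inside the tray's inner walls, its underside less than 5 mm above the tray's floor, its z axis within 0.2 rad (11 degrees) of upright, released and at rest (x of stopper_black in the frame of tray_blue between -0.056 and 0.056 m and y of stopper_black in the frame of tray_blue between -0.071 and 0.071 m and z of stopper_black in the frame of tray_blue between 0 and 0.009 m and angle between each of stopper_black, stopper_tan, clip_green, clip_blue, clamp's own z axis and vertical below 0.2 rad and linear speed of each of stopper_black, stopper_tan, clip_green, clip_blue, clamp below 0.02 m/s and angular speed of each of stopper_black, stopper_tan, clip_green, clip_blue, clamp below 0.2 rad/s and contact force between each of stopper_black, stopper_tan, clip_green, clip_blue, clamp and the fingers below 0.05 N and x of stopper_tan in the frame of tray_blue between -0.056 and 0.056 m and y of stopper_tan in the frame of tray_blue between -0.071 and 0.071 m and z of stopper_tan in the frame of tray_blue between 0 and 0.009 m and x of clip_green in the frame of tray_white between -0.056 and 0.056 m and y of clip_green in the frame of tray_white between -0.071 and 0.071 m and z of clip_green in the frame of tray_white between 0 and 0.009 m and x of clip_blue in the frame of tray_white between -0.056 and 0.056 m and y of clip_blue in the frame of tray_white between -0.071 and 0.071 m and z of clip_blue in the frame of tray_white between 0 and 0.009 m and x of clamp in the frame of tray_red between -0.056 and 0.056 m and y of clamp in the frame of tray_red between -0.071 and 0.071 m and z of clamp in the frame of tray_red between 0 and 0.009 m); the robot touches nothing.
It fails at once if the beaker is knocked over or shifted by more than 20 mm (distance of beaker from where it was at the start of the episode above 0.02 m or angle between beaker's own z axis and vertical above 0.5 rad).
It also fails if it takes over 120 s, if anything falls off the work surface, if the arm or the gripper's body presses on something with over 40 N, if the wrist force passes 120 N, or if a joint passes its speed limit or range.

ROBOT

A 6-joint arm with a two-finger parallel gripper is mounted at the origin on the work surface. World frame = base frame: x ahead of the robot, y to its left, z up, the work surface at z = 0. Lengths are in m, angles in rad, forces in N, time in s.
With the tool pointing down it reaches from about 0.275 to 1 m from the base axis. Payload 8.4 kg.
Tool frame: the origin (TCP) lies midway between the tips of the shut fingers; the grasp point (between the pads) lies 19 mm behind it (manip.grip_point_offset is the distance from the TCP to the grasp point, in m); z points along the fingers, y is the line along which they close (so a half turn about z gives the same grasp; the last joint's range is limited). The gripper opens to 85 mm and grips with 20 to 120 N. Pads are 22 mm wide; open, the fingers measure 114 mm over their backs; the gripper's body (76 mm by 85 mm) begins 54 mm behind the grasp point. The pads swing forward as they close: fully open they stand 13 mm farther back than shut.
Start: joints at [1.195, 0.353, 1.633, -0, 1.155, -0.002], TCP at [0.228, 0.582, 0.231] pointing down, gripper open.
Joint ranges: [-2.63, 2.63], [-0.92, 2.1], [0.06, 2.66], [-1.3, 4.44], [0, 2.69], [-3.02, 3.02]. Speed limits (rad/s): [2.22, 2.22, 2.79, 3.14, 3.14, 3.14].

INTERFACE

Orientations are given as a unit quaternion [w, x, y, z].
In Python, from bench import manip gives the robot as it stands. The module is installed in compiled form; this text tells all that it offers.
- The arm moves only by the tool jog_arm, never from a script. Its argument "steps" is a list of rows, each a list of 3 entries, a list of its own where there are three numbers: the shift along the world's x, y, z in mm, then the turn about the world's z in rad, then the opening, from -1 (shut) to 1 (fully open). A call has 1 to 20 rows; each row shifts and turns the commanded pose from where the row before left it; what a row does not reach is not made up. A row lasts 1/12 s, in which the tool goes at most 41.7 mm and 7.16 degrees, less where a joint would pass 70% of its speed; a pose out of reach is approached as far as the arm can. A call with a gripper value outside its range is refused whole. The fingers move at their own pace and stop on an object; "newtons" is the grip in N (left out, the last holds). Time passes only in rows, so rows that do not move let the fingers close. It gives the time, the measured TCP pose, the force, the opening and the grip force at its end, in the units of the state.
- manip.get_state(): the state, without advancing time (a new reading comes with each control period).
- manip.read_camera(name): name is "scene" or "side" or "wrist"; returns a dict with "pixels" (384x512x3 uint8, red, green, blue), "mtx" (3x3 intrinsics, pixels), "rvec" (rotation vector, rad) and "tvec" (3), from world to camera coordinates, as OpenCV has them; the wrist camera has in their place "T_tool_cam" (4x4, takes a point from camera to tool coordinates, whose origin is the TCP and whose axes are the flange's). Camera axes: x right, y down, z forward; pixel columns grow to the right and rows downward; lengths in m; the calibration is good to about 2 mm. A picture is of the moment at which its call begins: read the wrist's pose just before it. There is no depth.
- manip.job_done(): hands the job in; it is judged then, once.
The state is a dict: "time_s": time; "q": joint angles; "qvel": joint speeds; "tau": joint torques, N m; "tcp_pos": TCP position; "ee_rot": TCP orientation; "wrist_force": force on the tool from outside, world axes, zero at the start; "ft_torque": the same for the moment, N m; "gripper_width": finger opening in m; "gripper_force": force on a finger pad.
Only numpy, scipy, OpenCV 4.12 (cv2) and the standard library are available. Lean on these libraries where they do the work, as an engineer would, in place of code of your own. Each camera call takes 0.05 s, during which the arm holds its last target. There are 200 camera calls.

## Working session

There is one attempt and no reset: what is moved stays moved. The work goes in short steps, Python scripts to look and compute and a tool call to move; the robot and the scene stay as the last step left them, time stands still between calls to the robot, and variables do not carry over. Pictures are saved under pics/ and viewed, at most 14 in all, crops included, and the job is handed in when it is done.

Besides the shell and the picture viewer there is one more tool, called after ">>>" in YAML: its name, and indented under it one key for each argument. jog_arm: Moves the arm, as the interface text tells. Its arguments: {"type":"object","properties":{"steps":{"type":"array"},"newtons":{"type":"number"}},"required":["steps"]}

```bash
mkdir -p pics; cat > h.py <<'E'
import numpy as np, cv2, pickle
from bench import manip
def snap(n,f):
    s=manip.get_state(); c=manip.read_camera(n); cv2.imwrite(f'pics/{f}.png',c['pixels'][:,:,::-1]); pickle.dump((s,c),open(f'pics/{f}.pkl','wb')); return s,c
def load(f): return pickle.load(open(f'pics/{f}.pkl','rb'))
def cam(s,c):
    if 'rvec' in c:
        R=cv2.Rodrigues(np.array(c['rvec'],float))[0]; return R.T,-R.T@np.array(c['tvec'],float).ravel()
    from scipy.spatial.transform import Rotation as Ro
    w,x,y,z=s['ee_rot']; T=np.eye(4); T[:3,:3]=Ro.from_quat([x,y,z,w]).as_matrix(); T[:3,3]=s['tcp_pos']
    M=T@np.array(c['T_tool_cam']); return M[:3,:3],M[:3,3]
def px2w(s,c,uv,z):
    R,o=cam(s,c); uv=np.atleast_2d(uv).astype(float)
    d=(np.linalg.inv(c['mtx'])@np.c_[uv,np.ones(len(uv))].T).T@R.T
    return o+d*((z-o[2])/d[:,2])[:,None]
E
python3 - <<'E'
from h import *
a=snap('scene','sc')[1]; b=snap('side','sd')[1]; s,w=snap('wrist','w0')
for c in(a,b,w):
    R,o=cam(s,c); print(o.round(3),R[:,2].round(2))
print(s['ee_rot'],s['tcp_pos'],s['gripper_width'],manip.grip_point_offset,w['T_tool_cam'])
E
```

```text
[1.257 0.032 1.164] [-0.55 -0.01 -0.84]
[ 0.401 -0.783  0.848] [ 0.09  0.69 -0.72]
[0.168 0.607 0.372] [ 0.24 -0.1  -0.97]
[-1.11521574e-04  1.85834063e-01  9.82580945e-01 -6.12536850e-04] [0.22808254 0.58144443 0.23065025] 0.08550895701534413 0.0187 [[-2.08104983e-04 -9.65210790e-01 -2.61472919e-01  6.55288736e-02]
 [ 9.99999885e-01 -8.76080431e-05 -4.72495321e-04  1.13128107e-03]
 [ 4.33150451e-04 -2.61472987e-01  9.65210697e-01 -1.41243578e-01]
 [ 0.00000000e+00  0.00000000e+00  0.00000000e+00  1.00000000e+00]]
```

View pics/sc.png

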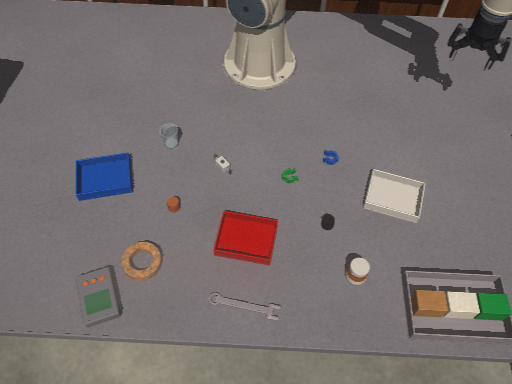

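View pics/sd.png

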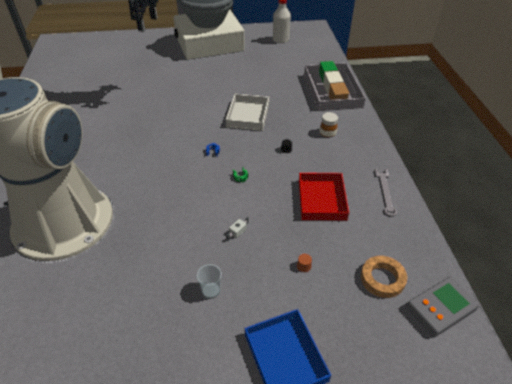

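The scene view shows the blue tray at (105,177), red at (247,238) and white at (395,195). The tan stopper is at (174,204), black at (328,222), the green clip at (290,176), the blue clip at (331,157), the clamp at (223,163) and the beaker at (171,135). The side view shows the same layout, unobstructed.

```bash
cat > m.py <<'E'
from h import *
P={'tray_blue':(105,177,36,.016),'tray_white':(395,195,38,.016),'tray_red':(247,238,38,.016),'tan':(174,204,14,.015),'black':(328,222,14,.015),'green':(290,176,15,.009),'bluec':(331,157,15,.009),'clamp':(223,163,16,.013),'beaker':(171,135,17,.03)}
Q={'tray_blue':(286,350,48,.016),'tray_white':(248,112,28,.016),'tray_red':(323,197,32,.016),'tan':(304,263,14,.015),'black':(287,146,11,.015),'green':(241,175,14,.009),'bluec':(212,150,13,.009),'clamp':(237,228,15,.013),'beaker':(209,281,22,.03)}
for k in P:
    for f,D in(('sc',P),('sd',Q)):
        s,c=load(f); u,v,r,z=D[k]; im=c['pixels'].astype(int)
        x0,y0=max(u-r,0),max(v-r,0); sub=im[y0:v+r+1,x0:u+r+1]
        bg=np.median(np.r_[sub[0],sub[-1],sub[:,0],sub[:,-1]],axis=0)
        m=(np.abs(sub-bg).sum(2)>60).astype(np.uint8)
        if k!='black': m&=~((sub.sum(2)<bg.sum())&(np.ptp(sub,axis=2)<40)).astype(np.uint8)|0
        m&=1
        n,l,st,ce=cv2.connectedComponentsWithStats(m); i=1+st[1:,4].argmax()
        cn=max(cv2.findContours((l==i).astype(np.uint8),0,2)[0],key=cv2.contourArea)
        M=cv2.moments(cv2.convexHull(cn)); cc=np.array([M['m10']/M['m00']+x0,M['m01']/M['m00']+y0])
        w=px2w(s,c,cc,z)[0]
        g=px2w(s,c,cn[:,0]+[x0,y0],z)[:,:2]; rr=cv2.minAreaRect((g*1000).astype(np.float32))
        print(k,f,cc.round(1),(w[:2]*1000).round(),'rect',np.round(rr[0]),np.round(rr[1]),round(rr[2]))
E
python3 m.py
```

```text
tray_blue sc [103.  176.3] [ 511. -423.] rect [ 508. -424.] [143. 156.] 15
tray_blue sd [286.4 350.6] [ 508. -418.] rect [ 507. -421.] [126. 161.] 14
tray_white sc [395.  195.6] [528. 407.] rect [526. 407.] [153. 141.] 74
tray_white sd [243.8 109.7] [511. 412.] rect [516. 424.] [150. 108.] 74
tray_red sc [245.5 237.6] [683.  -5.] rect [680.  -5.] [154. 136.] 82
tray_red sd [322.9 196.2] [679. -10.] rect [679.  -4.] [179. 126.] 82
tan sc [173. 204.] [ 590. -211.] rect [ 590. -211.] [47. 33.] 8
tan sd [304.4 262.1] [ 587. -213.] rect [ 587. -212.] [51. 30.] 78
black sc [327.5 221.5] [622. 214.] rect [621. 214.] [35. 53.] 88
black sd [284.6 146.6] [613. 208.] rect [611. 212.] [68. 48.] 80
green sc [289.9 175.4] [472. 111.] rect [472. 111.] [45. 46.] 3
green sd [240.3 174.2] [469. 110.] rect [468. 111.] [50. 40.] 85
bluec sc [330.2 156.8] [399. 230.] rect [400. 232.] [44. 52.] 82
bluec sd [212.3 148.7] [396. 233.] rect [396. 234.] [53. 39.] 86
clamp sc [222.3 162.3] [440. -88.] rect [440. -87.] [55. 26.] 40
clamp sd [237.9 225.1] [444. -80.] rect [444. -79.] [42. 28.] 46
beaker sc [169.9 142.2] [ 388. -248.] rect [ 388. -249.] [31. 21.] 8
beaker sd [199.8 273.7] [ 345. -224.] rect [ 344. -223.] [40. 12.] 81
```

>>> jog_arm:
  steps:
    - [[17,-35,-6],0,1]
    - [[17,-35,-6],0,1]
    - [[17,-35,-6],0,1]
    - [[17,-35,-6],0,1]
    - [[17,-35,-6],0,1]
    - [[17,-35,-6],0,1]
    - [[17,-35,-6],0,1]
    - [[17,-35,-6],0,1]
    - [[17,-35,-6],0,1]
    - [[17,-35,-6],0,1]
    - [[0,0,0],0,1]
    - [[0,0,0],0,1]

```text
time_s: 1.15
tcp_pos: [0.3987, 0.23, 0.171]
ee_rot: [-0.0, 0.188, 0.982, -0.0]
wrist_force: [0.1, 0.6, 0.5]
gripper_width: 0.0855
gripper_force: 0.0
```

```bash
cat > look.py <<'E'
import sys
from h import *
# look.py file kind : mask by colour, rays onto top plane
f,kind=sys.argv[1:3]; s,c=snap('wrist',f)
hsv=cv2.cvtColor(c['pixels'],cv2.COLOR_RGB2HSV).astype(int); H,S,V=hsv[...,0],hsv[...,1],hsv[...,2]
m={'blue':(H>100)&(H<130)&(S>130),'green':(H>45)&(H<85)&(S>120),'tan':((H<14)|(H>172))&(S>110),'black':V<45,'clamp':(V>135)&(S<60)}[kind].astype(np.uint8)
z={'blue':.018,'green':.018,'tan':.03,'black':.03,'clamp':.026}[kind]
n,l,st,ce=cv2.connectedComponentsWithStats(m)
ty=cam(s,{'T_tool_cam':np.eye(4)})[0][:,1]
print('tcp',np.round(s['tcp_pos']*np.float64(1000),1) if 0 else np.round(np.array(s['tcp_pos'])*1000,1),'tooly deg',np.degrees(np.arctan2(ty[1],ty[0])).round(1),'q',np.round(s['q'],2))
for i in np.argsort(-st[1:,4])[:3]+1:
    if st[i,4]<100: continue
    cn=max(cv2.findContours((l==i).astype(np.uint8),0,1)[0],key=cv2.contourArea)
    g=(px2w(s,c,cn[:,0],z)[:,:2]*1000).astype(np.float32); rr=cv2.minAreaRect(g)
    print(st[i],'centroid',(px2w(s,c,ce[i],z)[0]*1000).round(1)[:2],'rect',np.round(rr[0],1),np.round(rr[1],1),round(rr[2],1),'corners',cv2.boxPoints(rr).round().tolist())
E
python3 look.py w1 blue
```

```text
tcp [398.7 230.  171. ] tooly deg 68.3 q [ 0.52  0.17  2.03 -0.    0.94 -0.67]
[230 155  52  45 804] centroid [397.2 234.4] rect [397.5 231.8] [43.1 39.1] 79.8 corners [[374.0, 214.0], [413.0, 207.0], [421.0, 250.0], [382.0, 257.0]]
```

View pics/w1.png

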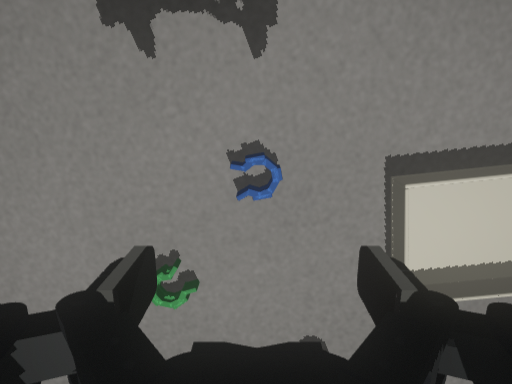

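The blue clip is at (256,178) with its mouth toward image left. Its measured size is 43 x 39 mm, which matches the drawing. I'll grasp it with the tool turned by -1.37 rad.

>>> jog_arm:
  steps:
    - [[-1,2,-10],-0.124,1]
    - [[0,0,-10],-0.124,1]
    - [[0,0,-10],-0.124,1]
    - [[0,0,-10],-0.124,1]
    - [[0,0,-10],-0.124,1]
    - [[0,0,-10],-0.124,1]
    - [[0,0,-10],-0.124,1]
    - [[0,0,-10],-0.124,1]
    - [[0,0,-10],-0.124,1]
    - [[0,0,-10],-0.124,1]
    - [[0,0,-10],-0.124,1]
    - [[0,0,-20],0,1]
    - [[0,0,-20],0,1]
    - [[0,0,-20],0,1]
    - [[0,0,0],0,1]

```text
time_s: 2.45
tcp_pos: [0.3951, 0.2344, -0.0012]
ee_rot: [-0.0, 0.763, 0.646, -0.002]
wrist_force: [-0.6, -1.0, 0.3]
gripper_width: 0.0857
gripper_force: 0.0
```

>>> jog_arm:
  steps:
    - [[0,0,0],0,-0.5]
    - [[0,0,0],0,-0.5]
    - [[0,0,0],0,-0.5]
    - [[0,0,0],0,-0.5]
    - [[0,0,0],0,-0.5]
    - [[0,0,0],0,-0.5]
    - [[0,0,0],0,-0.5]
  newtons: 30

```text
time_s: 3.03
tcp_pos: [0.3979, 0.2345, 0.0026]
ee_rot: [0.0, 0.764, 0.646, 0.001]
wrist_force: [-1.7, 2.1, 7.4]
gripper_width: 0.0392
gripper_force: 29.5
```

>>> jog_arm:
  steps:
    - [[0,0,20],0,-0.5]
    - [[0,0,20],0,-0.5]
    - [[0,0,20],0,-0.5]
    - [[0,0,20],0,-0.5]
    - [[0,0,20],0,-0.5]
    - [[19,29,0],-0.1,-0.5]
    - [[19,29,0],0,-0.5]
    - [[19,29,0],0,-0.5]
    - [[19,29,0],0,-0.5]
    - [[19,29,0],0,-0.5]
    - [[20,30,0],0,-0.5]
    - [[20,31,0],0,-0.5]
    - [[0,0,0],0,-0.5]
    - [[0,0,0],0,-0.5]

```text
time_s: 4.2
tcp_pos: [0.5329, 0.4412, 0.1017]
ee_rot: [-0.0, 0.795, 0.607, 0.001]
wrist_force: [-1.1, -0.5, -0.6]
gripper_width: 0.0394
gripper_force: 31.0
```

```bash
python3 -c "
from h import *
snap('wrist','w2')"
```

```text
(no output)
```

View pics/w2.png

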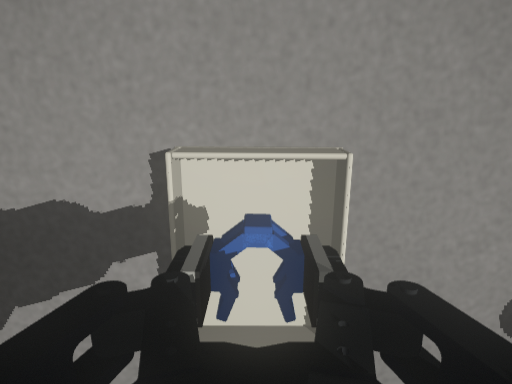

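The blue clip is held square at (258,265). The tray's far rim runs from (168,155) to (350,154) and is well aligned.

```bash
python3 -c "
from h import *
s,c=load('w2'); p=px2w(s,c,[(168,155),(350,154),(167,300)],.032)*1000; print(p.round(), np.linalg.norm(p[0]-p[1])); u=(p[1]-p[0])/np.linalg.norm(p[1]-p[0]); n=np.array([u[1],-u[0],0]); n*=-np.sign(n[1]) ; print('centre',((p[0]+p[1])/2+n*75).round(), u)"
```

```text
[[489. 490.  32.]
 [600. 461.  32.]
 [455. 393.  32.]] 114.47002796639185
centre [525. 403.  32.] [ 0.96614026 -0.25801745  0.        ]
```

>>> jog_arm:
  steps:
    - [[0,-3,-25],0,-0.5]
    - [[0,0,-25],0,-0.5]
    - [[0,0,-25],0,-0.5]
    - [[0,0,-12],0,-0.5]
    - [[0,0,-7],0,-0.5]
    - [[0,0,0],0,-0.5]
    - [[0,0,0],0,-0.5]
    - [[0,0,0],0,0.3]
    - [[0,0,0],0,0.3]
    - [[0,0,0],0,0.3]
    - [[0,0,0],0,0.3]

```text
time_s: 5.17
tcp_pos: [0.5324, 0.437, 0.0078]
ee_rot: [-0.0, 0.795, 0.607, 0.0]
wrist_force: [-1.1, 0.0, -0.8]
gripper_width: 0.0554
gripper_force: 0.0
```

>>> jog_arm:
  steps:
    - [[0,0,20],0,0.3]
    - [[0,0,30],0,0.3]
    - [[0,0,30],0,0.3]
    - [[0,0,30],0,1]
    - [[0,0,30],0,1]
    - [[-5,-40,0],0,1]
    - [[-5,-40,0],0,1]
    - [[-5,-40,0],0,1]
    - [[-6,-40,0],0,1]
    - [[-7,-40,0],0,1]
    - [[-8,-40,0],0,1]
    - [[-8,-40,0],0,1]
    - [[-8,-40,0],0,1]
    - [[-9,-10,0],0,1]
    - [[0,0,0],0,1]
    - [[0,0,0],0,1]

```text
time_s: 6.5
tcp_pos: [0.4714, 0.1067, 0.1477]
ee_rot: [0.0, 0.795, 0.606, 0.001]
wrist_force: [-0.1, 0.7, 1.1]
gripper_width: 0.0855
gripper_force: 0.0
```

```bash
python3 look.py w3 green
```

```text
tcp [471.4 106.7 147.7] tooly deg -15.4 q [0.22 0.24 2.01 0.   0.89 0.49]
[225 153  56  56 929] centroid [471.4 107.8] rect [471.1 109.8] [39.2 43.3] 15.9 corners [[446.0, 125.0], [458.0, 84.0], [496.0, 94.0], [484.0, 136.0]]
```

View pics/w3.png

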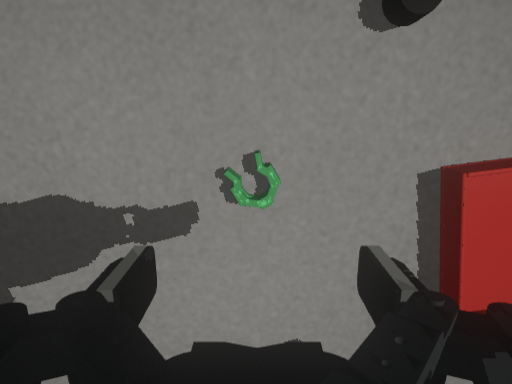

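The green clip is at (254,182) with its mouth up and to the left. The measured 39 x 43 mm agrees with the drawing.

>>> jog_arm:
  steps:
    - [[0,3,-17],0.109,1]
    - [[0,0,-20],0.109,1]
    - [[0,0,-20],0.109,1]
    - [[0,0,-20],0.109,1]
    - [[0,0,-20],0.11,1]
    - [[0,0,-20],0,1]
    - [[0,0,-20],0,1]
    - [[0,0,-10],0,1]
    - [[0,0,0],0,1]
    - [[0,0,0],0,1]
    - [[0,0,0],0,-0.5]
    - [[0,0,0],0,-0.5]
    - [[0,0,0],0,-0.5]
    - [[0,0,0],0,-0.5]
    - [[0,0,0],0,-0.5]
    - [[0,0,0],0,-0.5]
    - [[0,0,0],0,-0.5]

```text
time_s: 7.97
tcp_pos: [0.4718, 0.11, 0.0012]
ee_rot: [0.0, 0.602, 0.798, 0.001]
wrist_force: [-1.3, -0.5, 7.3]
gripper_width: 0.039
gripper_force: 29.9
```

>>> jog_arm:
  steps:
    - [[0,0,20],0,-0.5]
    - [[0,0,20],0,-0.5]
    - [[0,0,20],0,-0.5]
    - [[0,0,20],0,-0.5]
    - [[0,0,20],0,-0.5]
    - [[6,37,0],-0.109,-0.5]
    - [[6,37,0],-0.109,-0.5]
    - [[6,37,0],-0.109,-0.5]
    - [[6,37,0],-0.109,-0.5]
    - [[6,37,0],-0.11,-0.5]
    - [[6,36,0],0,-0.5]
    - [[7,36,0],0,-0.5]
    - [[0,0,0],0,-0.5]
    - [[0,0,-25],0,-0.5]
    - [[0,0,-25],0,-0.5]
    - [[0,0,-25],0,-0.5]
    - [[0,0,-12],0,-0.5]
    - [[0,0,-7],0,-0.5]
    - [[0,0,0],0,-0.5]
    - [[0,0,0],0,-0.5]

```text
time_s: 9.63
tcp_pos: [0.5147, 0.3669, 0.0069]
ee_rot: [0.0, 0.795, 0.607, 0.0]
wrist_force: [0.3, -0.8, 0.4]
gripper_width: 0.0396
gripper_force: 31.8
```

>>> jog_arm:
  steps:
    - [[0,0,0],0,0.3]
    - [[0,0,0],0,0.3]
    - [[0,0,0],0,0.3]
    - [[0,0,0],0,0.3]
    - [[0,0,20],0,0.3]
    - [[0,0,30],0,0.3]
    - [[0,0,30],0,0.3]
    - [[0,0,30],0,1]
    - [[0,0,30],0,1]
    - [[20,-30,0],0,1]
    - [[20,-30,0],0,1]
    - [[20,-30,0],0,1]
    - [[20,-30,0],0,1]
    - [[20,-30,0],0,1]
    - [[3,-3,0],0,1]
    - [[0,0,0],0,1]
    - [[0,0,0],0,1]

```text
time_s: 11.05
tcp_pos: [0.617, 0.2139, 0.1463]
ee_rot: [-0.0, 0.795, 0.606, -0.0]
wrist_force: [-0.9, -0.5, 0.1]
gripper_width: 0.0852
gripper_force: 0.0
```

```bash
python3 look.py w4 black
```

```text
tcp [617.  213.9 146.3] tooly deg -15.4 q [0.33 0.48 1.64 0.   1.02 0.6 ]
[    0   247   512   137 34405] centroid [577.1  81.5] rect [585.8 102.1] [137.3 477.1] 74.6 corners [[338.0, 99.0], [798.0, -27.0], [834.0, 105.0], [374.0, 232.0]]
[240 162  34  27 250] centroid [620.5 231.3] rect [619.1 229.6] [30.3 13.2] 12.5 corners [[603.0, 233.0], [606.0, 220.0], [635.0, 226.0], [632.0, 239.0]]
```

View pics/w4.png

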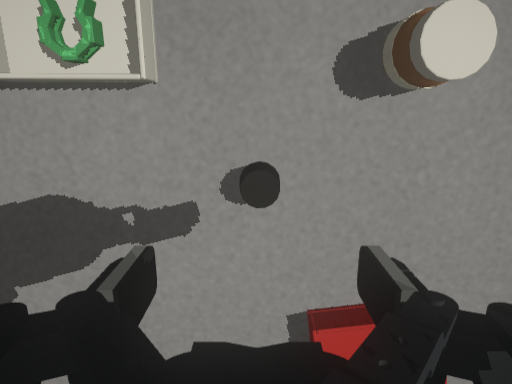

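The black stopper's top disc is about (260,185), roughly 40 px across. The green clip lies in the white tray at (70,30). The red tray and the jar are both clear of the fingers.

```bash
python3 -c "
from h import *
s,c=load('w4'); p=px2w(s,c,[(260,185.5),(240,185.5),(280,185.5),(260,208)],.03)*1000; print(p.round(1))"
```

```text
[[621.5 217.7  30. ]
 [606.3 221.9  30. ]
 [636.6 213.5  30. ]
 [616.6 199.8  30. ]]
```

>>> jog_arm:
  steps:
    - [[4,2,-25],0,1]
    - [[0,0,-25],0,1]
    - [[0,0,-25],0,1]
    - [[0,0,-25],0,1]
    - [[0,0,-25],0,1]
    - [[0,0,-19],0,1]
    - [[0,0,0],0,1]
    - [[0,0,0],0,1]
    - [[0,0,0],0,-0.6]
    - [[0,0,0],0,-0.6]
    - [[0,0,0],0,-0.6]
    - [[0,0,0],0,-0.6]
    - [[0,0,0],0,-0.6]
    - [[0,0,0],0,-0.6]
    - [[0,0,0],0,-0.6]
    - [[0,0,0],0,-0.6]

```text
time_s: 12.43
tcp_pos: [0.6219, 0.2161, 0.0037]
ee_rot: [0.0, 0.795, 0.607, 0.001]
wrist_force: [-1.5, 1.0, 6.3]
gripper_width: 0.0331
gripper_force: 29.5
```

>>> jog_arm:
  steps:
    - [[0,0,25],0,-0.6]
    - [[0,0,25],0,-0.6]
    - [[0,0,25],0,-0.6]
    - [[0,0,25],0,-0.6]
    - [[-6,-36,0],0.1,-0.6]
    - [[-6,-37,0],0.1,-0.6]
    - [[-6,-37,0],0.1,-0.6]
    - [[-6,-37,0],0.1,-0.6]
    - [[-6,-37,0],0.113,-0.6]
    - [[-6,-37,0],0,-0.6]
    - [[-6,-37,0],0,-0.6]
    - [[-6,-37,0],0,-0.6]
    - [[-6,-37,0],0,-0.6]
    - [[-6,-37,0],0,-0.6]
    - [[-6,-37,0],0,-0.6]
    - [[-6,-37,0],0,-0.6]
    - [[-6,-37,0],0,-0.6]

```text
time_s: 13.85
tcp_pos: [0.5427, -0.2661, 0.1029]
ee_rot: [0.0, 0.615, 0.788, 0.0]
wrist_force: [0.7, 0.2, -0.0]
gripper_width: 0.0333
gripper_force: 30.5
```

>>> jog_arm:
  steps:
    - [[-6,-37,0],0,-0.6]
    - [[-6,-37,0],0,-0.6]
    - [[-6,-37,0],0,-0.6]
    - [[-6,-37,0],0,-0.6]
    - [[-6,-37,0],0,-0.6]
    - [[0,0,0],0,-0.6]
    - [[0,0,0],0,-0.6]

```text
time_s: 14.43
tcp_pos: [0.5124, -0.4512, 0.1024]
ee_rot: [0.0, 0.616, 0.788, -0.0]
wrist_force: [-0.8, 1.3, -0.8]
gripper_width: 0.0331
gripper_force: 30.5
```

```bash
python3 look.py w5 blue
```

```text
tcp [ 512.4 -451.2  102.4] tooly deg 13.9 q [-0.72  0.57  1.6  -0.    0.97 -0.97]
[  157    38   203   232 37203] centroid [ 503.  -406.9] rect [ 508.2 -424.5] [125.8 157.2] 14.2 corners [[428.0, -364.0], [467.0, -516.0], [589.0, -485.0], [550.0, -333.0]]
```

View pics/w5.png

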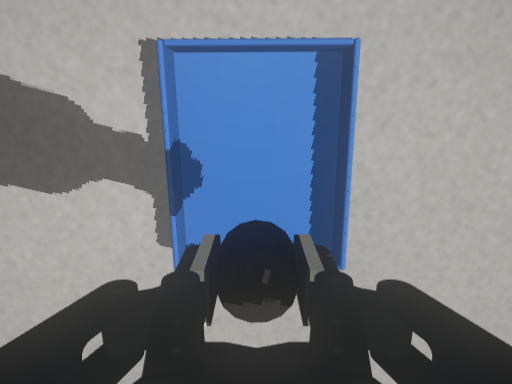

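The stopper is held upright at (258,270) over the tray, whose rim corners are at (162,42) and (357,42). I'll lower it there.

>>> jog_arm:
  steps:
    - [[2,-8,-25],0,-0.6]
    - [[0,0,-25],0,-0.6]
    - [[0,0,-25],0,-0.6]
    - [[0,0,-13],0,-0.6]
    - [[0,0,-7],0,-0.6]
    - [[0,0,0],0,-0.6]
    - [[0,0,0],0,-0.6]
    - [[0,0,0],0,0.25]
    - [[0,0,0],0,0.25]
    - [[0,0,0],0,0.25]
    - [[0,0,0],0,0.25]
    - [[0,0,20],0,0.25]
    - [[0,0,30],0,0.25]
    - [[0,0,30],0,0.25]
    - [[0,0,30],0,1]
    - [[0,0,30],0,1]

```text
time_s: 15.82
tcp_pos: [0.515, -0.457, 0.1487]
ee_rot: [-0.0, 0.615, 0.788, 0.0]
wrist_force: [0.5, -0.2, -0.5]
gripper_width: 0.0759
gripper_force: 0.0
```

>>> jog_arm:
  steps:
    - [[12,38,0],0,1]
    - [[12,38,0],0,1]
    - [[12,38,0],0,1]
    - [[12,38,0],0,1]
    - [[12,38,0],0,1]
    - [[12,38,0],0,1]
    - [[1,18,0],0,1]
    - [[0,0,0],0,1]
    - [[0,0,0],0,1]

```text
time_s: 16.57
tcp_pos: [0.5884, -0.2102, 0.1475]
ee_rot: [0.0, 0.614, 0.789, -0.0]
wrist_force: [0.8, -0.1, 0.4]
gripper_width: 0.0851
gripper_force: 0.0
```

```bash
python3 look.py w6 tan
```

```text
tcp [ 588.4 -210.2  147.5] tooly deg 14.2 q [-0.35  0.44  1.71 -0.    1.   -0.59]
[  327     0   185    81 10013] centroid [680.5 -66.8] rect [672.8 -76.1] [129.3  52.2] 14.2 corners [[604.0, -67.0], [617.0, -117.0], [742.0, -86.0], [729.0, -35.0]]
[ 236  166   39   45 1347] centroid [ 588.3 -208.8] rect [ 587.7 -208.7] [30.3 35.9] 15.0 corners [[568.0, -195.0], [578.0, -230.0], [607.0, -222.0], [598.0, -187.0]]
```

View pics/w6.png

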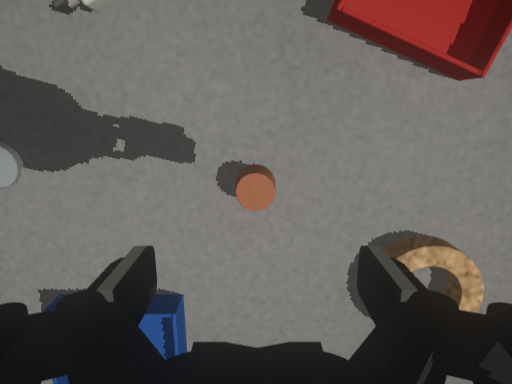

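The tan stopper's top is at (256,190), directly under the tool. The cork ring, tray and beaker are all clear.

>>> jog_arm:
  steps:
    - [[0,0,-25],0,1]
    - [[0,0,-25],0,1]
    - [[0,0,-25],0,1]
    - [[0,0,-25],0,1]
    - [[0,0,-25],0,1]
    - [[0,0,-20],0,1]
    - [[0,0,0],0,1]
    - [[0,0,0],0,1]
    - [[0,0,0],0,-0.6]
    - [[0,0,0],0,-0.6]
    - [[0,0,0],0,-0.6]
    - [[0,0,0],0,-0.6]
    - [[0,0,0],0,-0.6]
    - [[0,0,0],0,-0.6]
    - [[0,0,0],0,-0.6]
    - [[0,0,0],0,-0.6]

```text
time_s: 17.95
tcp_pos: [0.5889, -0.2114, 0.0037]
ee_rot: [0.001, 0.615, 0.789, 0.0]
wrist_force: [-2.1, 0.1, 7.7]
gripper_width: 0.0331
gripper_force: 29.5
```

>>> jog_arm:
  steps:
    - [[0,0,25],0,-0.6]
    - [[0,0,25],0,-0.6]
    - [[0,0,25],0,-0.6]
    - [[0,0,25],0,-0.6]
    - [[-17,-35,0],0,-0.6]
    - [[-17,-36,0],0,-0.6]
    - [[-18,-36,0],0,-0.6]
    - [[-18,-36,0],0,-0.6]
    - [[-18,-36,0],0,-0.6]
    - [[0,0,0],0,-0.6]
    - [[0,0,-25],0,-0.6]
    - [[0,0,-25],0,-0.6]
    - [[0,0,-25],0,-0.6]
    - [[0,0,-13],0,-0.6]
    - [[0,0,-7],0,-0.6]
    - [[0,0,0],0,-0.6]
    - [[0,0,0],0,-0.6]

```text
time_s: 19.37
tcp_pos: [0.5008, -0.3903, 0.008]
ee_rot: [0.0, 0.615, 0.789, -0.0]
wrist_force: [0.1, 0.0, -0.2]
gripper_width: 0.0329
gripper_force: 34.4
```

>>> jog_arm:
  steps:
    - [[0,0,0],0,0.25]
    - [[0,0,0],0,0.25]
    - [[0,0,0],0,0.25]
    - [[0,0,0],0,0.25]
    - [[0,0,20],0,0.25]
    - [[0,0,30],0,0.25]
    - [[0,0,30],0,0.25]
    - [[0,0,30],0,1]
    - [[0,0,30],0,1]
    - [[-7,38,0],0,1]
    - [[-7,38,0],0,1]
    - [[-7,38,0],0,1]
    - [[-7,38,0],0,1]
    - [[-7,38,0],0,1]
    - [[-7,38,0],0,1]
    - [[-7,38,0],0,1]
    - [[-9,39,0],0,1]
    - [[0,0,0],0,1]
    - [[0,0,0],0,1]

```text
time_s: 20.95
tcp_pos: [0.4419, -0.0835, 0.1476]
ee_rot: [0.0, 0.614, 0.79, 0.0]
wrist_force: [-0.4, -0.5, 0.1]
gripper_width: 0.0853
gripper_force: 0.0
```

```bash
python3 look.py w7 clamp
```

```text
tcp [441.9 -83.5 147.6] tooly deg 14.3 q [-0.19  0.19  2.08  0.    0.88 -0.44]
[ 231  172   58   46 1261] centroid [445.4 -86.4] rect [447.8 -84.3] [48.  24.5] 43.0 corners [[422.0, -92.0], [439.0, -110.0], [474.0, -77.0], [457.0, -59.0]]
```

View pics/w7.png

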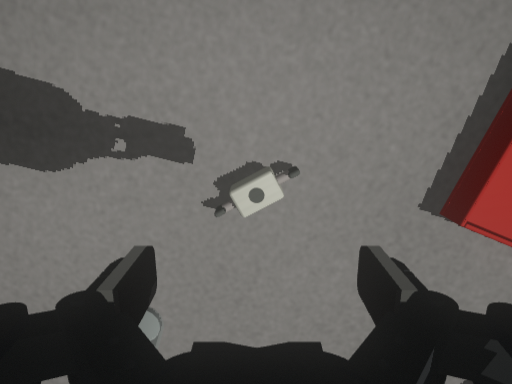

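The clamp body's centre dot is at (257,195). The screw ends are at (220,211) and (293,172).

```bash
python3 -c "
from h import *
s,c=load('w7'); a=px2w(s,c,[(257,195)],.026)*1000; p=px2w(s,c,[(220,211),(293,172)],.013)*1000;d=p[1]-p[0]; print(a.round(1),p.mean(0).round(1),np.degrees(np.arctan2(d[1],d[0])), np.linalg.norm(d)); print(px2w(s,c,[(148,325)],.06)*1000)
s,c=load('w6');print(px2w(s,c,[(2,167)],.065)*1000)
from scipy.spatial.transform import Rotation
"
```

```text
[[444.4 -87.8  26. ]] [443.8 -88.7  13. ] 43.18799351030984 70.61043890523472
[[ 385.21135975 -202.64936469   60.        ]]
[[ 417.00169477 -227.47207551   65.        ]]
```

>>> jog_arm:
  steps:
    - [[2,-4,-10],-0.119,1]
    - [[0,0,-10],-0.119,1]
    - [[0,0,-10],-0.119,1]
    - [[0,0,-10],-0.119,1]
    - [[0,0,-10],-0.119,1]
    - [[0,0,-10],-0.119,1]
    - [[0,0,-10],-0.119,1]
    - [[0,0,-10],-0.119,1]
    - [[0,0,-10],-0.117,1]
    - [[0,0,-20],0,1]
    - [[0,0,-20],0,1]
    - [[0,0,-15],0,1]
    - [[0,0,0],0,1]
    - [[0,0,0],0,1]

```text
time_s: 22.17
tcp_pos: [0.444, -0.0902, 0.0018]
ee_rot: [-0.0, 0.931, 0.365, -0.001]
wrist_force: [0.3, 0.9, -0.1]
gripper_width: 0.0854
gripper_force: 0.0
```

>>> jog_arm:
  steps:
    - [[0,0,0],0,-0.8]
    - [[0,0,0],0,-0.8]
    - [[0,0,0],0,-0.8]
    - [[0,0,0],0,-0.8]
    - [[0,0,0],0,-0.8]
    - [[0,0,0],0,-0.8]
    - [[0,0,0],0,-0.8]
    - [[0,0,0],0,-0.8]
    - [[0,0,0],0,-0.8]
    - [[0,0,25],0,-0.8]
    - [[0,0,25],0,-0.8]
    - [[0,0,25],0,-0.8]
    - [[0,0,25],0,-0.8]
    - [[0,0,0],0,-0.8]
  newtons: 60

```text
time_s: 23.33
tcp_pos: [0.4467, -0.0896, 0.1062]
ee_rot: [0.002, 0.931, 0.365, 0.003]
wrist_force: [1.4, 0.1, -2.0]
gripper_width: 0.0251
gripper_force: 60.1
```

>>> jog_arm:
  steps:
    - [[33,11,0],0.097,-0.8]
    - [[33,12,0],0.097,-0.8]
    - [[34,12,0],0.097,-0.8]
    - [[34,12,0],0.097,-0.8]
    - [[34,12,0],0.097,-0.8]
    - [[34,12,0],0.097,-0.8]
    - [[34,12,0],0.097,-0.8]
    - [[0,0,0],0,-0.8]
    - [[0,0,0],0,-0.8]

```text
time_s: 24.08
tcp_pos: [0.6809, -0.0053, 0.1007]
ee_rot: [-0.0, 0.756, 0.655, -0.0]
wrist_force: [-1.5, 0.7, -1.8]
gripper_width: 0.0248
gripper_force: 60.1
```

```bash
python3 look.py w8 tan
```

```text
tcp [680.9  -5.3 100.7] tooly deg -8.2 q [-0.01  0.57  1.6   0.    0.97  0.13]
[  154    89   199   198 27561] centroid [683.2  24.5] rect [680.8   4.1] [131.8 119.7] 82.1 corners [[613.0, -53.0], [731.0, -69.0], [749.0, 61.0], [631.0, 78.0]]
```

View pics/w8.png

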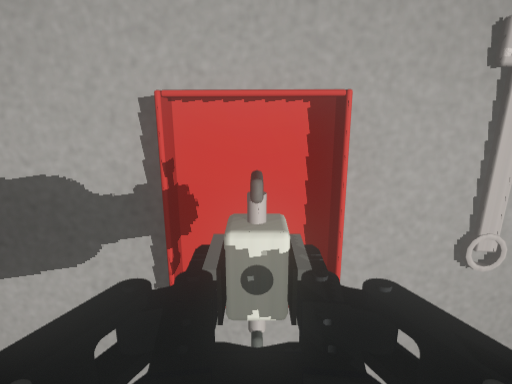

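The clamp is held level along the tray's length, at (257,275), centred between walls x=160 and x=350. I'll lower it, release, retreat and check.

>>> jog_arm:
  steps:
    - [[0,0,-25],0,-0.8]
    - [[0,0,-25],0,-0.8]
    - [[0,0,-25],0,-0.8]
    - [[0,0,-13],0,-0.8]
    - [[0,0,-7],0,-0.8]
    - [[0,0,0],0,-0.8]
    - [[0,0,0],0,-0.8]
    - [[0,0,0],0,0.1]
    - [[0,0,0],0,0.1]
    - [[0,0,0],0,0.1]
    - [[0,0,0],0,0.1]
    - [[0,0,0],0,0.1]
    - [[0,0,20],0,0.1]
    - [[0,0,30],0,0.1]
    - [[0,0,40],0,0.1]
    - [[-20,0,30],0,0.1]
    - [[-30,0,20],0,0.1]
    - [[-30,0,20],0,0.1]
    - [[-30,0,0],0,0.1]
    - [[0,0,0],0,0.1]

```text
time_s: 25.8
tcp_pos: [0.5653, -0.0061, 0.1681]
ee_rot: [-0.001, 0.756, 0.654, -0.001]
wrist_force: [-0.2, -0.1, -0.8]
gripper_width: 0.0469
gripper_force: 0.0
```

>>> jog_arm:
  steps:
    - [[-40,0,0],0,0.1]
    - [[-40,0,0],0,0.1]
    - [[-40,0,0],0,0.1]
    - [[0,0,0],0,0.1]
    - [[0,0,0],0,0.1]
    - [[0,0,0],0,0.1]

```text
time_s: 26.3
tcp_pos: [0.4513, -0.0062, 0.1678]
ee_rot: [0.001, 0.756, 0.654, 0.001]
wrist_force: [0.4, -0.6, 0.3]
gripper_width: 0.047
gripper_force: 0.0
```

```bash
python3 - <<'E'
from h import *
a=snap('scene','e1')[1]['pixels']; b=snap('side','e2')[1]['pixels']
A=cv2.resize(a[120:280,60:440],None,fx=2,fy=2,interpolation=cv2.INTER_CUBIC)
def c(x0,x1,y0,y1): return cv2.resize(b[y0:y1,x0:x1],(250,250),interpolation=cv2.INTER_CUBIC)
B=np.hstack([c(236,336,300,384),c(215,285,85,140),c(290,360,165,230)])
cv2.imwrite('pics/e.png',np.vstack([A[:,:750],B])[:,:,::-1])
E
```

```text
(no output)
```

View pics/e.png

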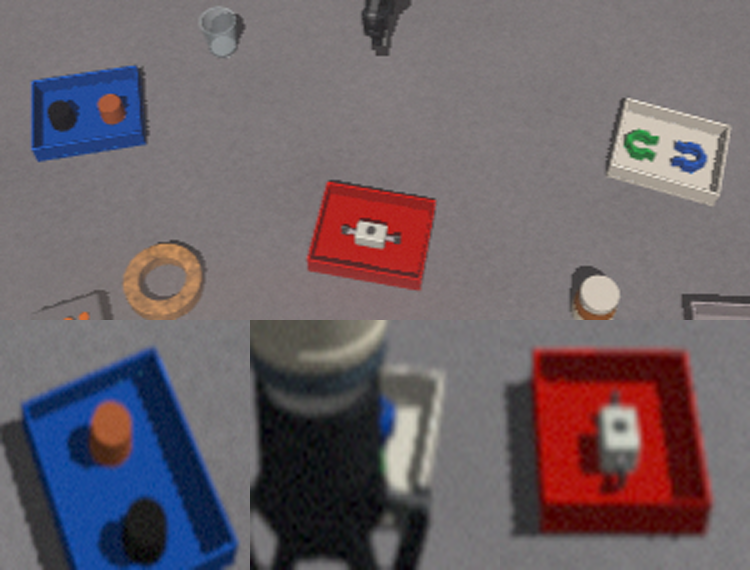

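All five pieces stand or lie flat in their trays: stoppers at (62,115) and (110,108), clips at (642,145) and (688,157), and the clamp at (371,234). The beaker is untouched at (219,32), and the gripper is clear of everything.

```bash
python3 -c "
from bench import manip; print(manip.job_done())"
```

```text
the job is handed in; nothing more can be done
None
```

The job is handed in: by the last camera views, both stoppers are in the blue tray, both clips in the white tray and the clamp in the red tray, all upright and released, with the beaker still standing in place, at about 26 s on the robot's clock; no verdict was returned.

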